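# Lever open the shielded sample well

## Task

Open the shielded sample well with its lever, using fingertip pushes and presses only and picking nothing up. Push the upright tab of the safety stop toward the lever until the stop is fully home, then press the long end of the lever right down onto its rubber rest so that the short end raises the heavy flap, and finish while holding it pressed there. Do not touch the flap itself or lift the lever off its fulcrum, and leave the loose things around the stand where they are.

Things in the scene. Friction and masses are not known exactly. Their poses are not given: they have to be found in the camera images.
- stand: Fixed aluminium bed plate, 475 x 130 x 8 mm. Origin on the bench under the lever's pressing end; x runs along the bed to the well, y left of that, z up. Cross bed of the safety stop: x 85 to 135, y -80 to +130 mm. Rubber rest 28 mm across at x 5 mm, top at z 14 mm. Box-shaped well: x 289 to 430, y -55 to +55 mm, rim at z 64 mm.
- lever: Loose steel bar, 24 mm wide, 10 mm thick, 0.3 kg, notched over the fulcrum bar. Origin on its underside over the fulcrum; x points along the bar to the short end, whose nose (84 mm out) lies under the flap's lip. At rest the long end is tilted up 0.31 rad; on its rubber rest it is tilted down 0.29 rad.
- pad (a point): Centre of the top of the lever's 40 x 40 mm pressing pad on the long arm, 190 mm from the lever's origin, 10 mm above its underside. About 138 mm above the bench at rest, 27 mm when down on the rubber rest. The flap's weight takes roughly 4 to 13 N here to hold, and pushes the pad up again when let go.
- tab (a point): Point on the outer face (the face away from the lever) of the upright tab of the safety stop, on its centre line and about 87 mm above the bench. The tab is a grey plate 40 mm wide along the stand's x, 8 mm thick, its top 105 mm above the bench. It is pushed along the stand's -y, toward the lever.
- safety_stop (a joint): Travel of the safety stop (m). Near 0 (0 to 0.008 at the start) its 24 mm square post, top 90 mm above the bench, stands under the long arm and blocks it; 0.050 is fully home, the post clear on the far side of the lever. It slides with 2 to 3 N of friction and stays where it is left.
- vial_1: Bystander: small capped vial, 28 mm in diameter, 50 mm high, standing loose beside the stand. Origin at the centre of its underside.
- petri_stack: Bystander: stack of petri dishes, 62 mm in diameter, 49 mm high, loose. Origin at the centre of its underside.
- tape_white: Bystander: roll of white tape lying flat, 62 mm in diameter, 19 mm high, loose. Origin at the centre of its underside.
- ctube_b: Bystander: centrifuge tube with an orange cap standing upright, 34 mm in diameter, 113 mm high, loose. Origin at the centre of its underside.
- fulcrum (a point): Top of the fulcrum bar (16 mm round, across the bed), 70 mm above the bench at x 190 mm of the stand. It lies between two cheek plates up to 92 mm high, 40 mm over their outer faces; the lever turns about this point.
- flap: The flap, a heavy steel plate (148 x 112 x 14 mm, about 2 kg) over the well, hinged at the well's far rim, with a 60 mm wide lip toward the lever. Origin on the lip's underside, 10 mm from its front edge, at x 260 mm of the stand; x points to the hinge, 165 mm away. The origin is 64 mm above the bench when shut, about 115 mm with the lever on its rest. It falls shut by its weight.

How it is judged:
By the outcome, as a careful person would: the job done as asked, in the order asked, and still so for the second after the job is handed in, while the arm keeps its last pose, push and grip.
It also fails if it takes over 48 s, if anything falls off the work surface, if the arm or the gripper's body presses on something with over 40 N, if the wrist force passes 120 N, or if a joint passes its speed limit or range.

## Robot

A 6-joint arm with a two-finger parallel gripper is mounted at the origin on a cart in front of the work surface, level with it; the furniture and walls round the work are solid. World frame = base frame: x ahead of the robot, y to its left, z up, the work surface at z = 0. Lengths are in m, angles in rad, forces in N, time in s.
With the tool pointing down it reaches from about 0.35 to 0.925 m from the base axis. Payload 6.4 kg.
Tool frame: the origin (TCP) lies at the very end of the fingers, on their centre line; the grasp point (between the pads) lies 19 mm behind it; z points along the fingers, y is the direction in which the jaws open and shut (so a half turn about z gives the same grasp; the last joint's range is limited). The gripper opens to 85 mm and grips with 20 to 120 N. Pads are 22 mm wide; open, the fingers measure 114 mm over their backs; the gripper's body (76 mm by 85 mm) begins 54 mm behind the grasp point. The pads swing forward as they close: fully open they stand 13 mm farther back than shut.
Start: joints at [-1.4, 0.245, 1.558, -0, 1.339, -0.174], TCP at [0.22, -0.612, 0.231] pointing down, gripper open.
Joint ranges: [-3.13, 3.13], [-1.02, 2.26], [0.13, 2.54], [-0.95, 4.09], [0.21, 2.88], [-2.74, 2.74]. Speed limits (rad/s): [2.57, 2.57, 3.14, 3.14, 3.14, 3.14].

## Interface

Orientations are given as a unit quaternion [w, x, y, z].
In Python, from cell import manip, eyes gives the robot as it stands.
- The arm moves only by the shell command python3 -m crank 'ROWS' [FORCE]. ROWS is JSON, a list of rows, each a list of 7 numbers: the shift along the world's x, y, z in m, then the turn, a rotation vector about the world's x, y, z in rad, then the closure, from -1 (fully open) to 1 (shut), so that 0 is half open. In form: [[x, y, z, ax, ay, az, claw], ...]. A call has 1 to 20 rows; each row shifts and turns the pose as measured when the row begins; what a row does not reach is not made up. A row lasts 1/10 s, in which the tool goes at most 50 mm and 8.59 degrees, less where a joint would pass 70% of its speed; a pose out of reach is approached as far as the arm can. A call is refused whole if a number of a shift passes 0.05 or a number of a turn 0.15, either way. A call with a gripper value outside its range is refused whole. The fingers move at their own pace and stop on an object; FORCE is the grip in N (left out, the last holds). Time passes only in rows, so rows that do not move let the fingers close. It gives the time, the measured TCP pose, the force and the opening at its end, in the units of the state.
- manip.read_state(): the state, without advancing time (a new reading comes with each control period).
- eyes.capture(name): name is "scene" or "top"; returns the picture (400x640x3 uint8, red, green, blue); there is no depth.
- eyes.camera_params(name): a dict with "fx", "fy", "cx", "cy" (pixels), "rvec" (rotation vector, rad) and "tvec" (3), from world to camera coordinates, as OpenCV has them. Camera axes: x right, y down, z forward; pixel columns grow to the right and rows downward; lengths in m; the calibration is good to about 2 mm. A picture is of the moment at which its call begins. camera_params takes no time and is no camera call.
- manip.finish_job(): hands the job in, once; it reports no verdict.
The state is a dict: "t": time; "joint_pos": joint angles; "qvel": joint speeds; "tau": joint torques, N m; "tcp_pos": TCP position; "ee_rot": TCP orientation; "force": force on the tool from outside, world axes, zero at the start; "torque": the same for the moment, N m; "gripper_width": finger opening in m.
Only numpy, scipy, OpenCV 4.12 (cv2) and the standard library are available. Lean on these libraries where they do the work, as an engineer would, in place of code of your own. Each camera call takes 0.05 s, during which the arm holds its last target. There are 200 camera calls.

## Working session

There is one attempt and no reset: what is moved stays moved. The work goes in short steps, Python scripts to look and compute and a shell command to move; the robot and the scene stay as the last step left them, time stands still between calls to the robot, and variables do not carry over. Pictures are saved under pics/ and viewed, about 8 in all and at most 12, crops included, and the job is handed in when it is done.

```bash
mkdir -p pics
python3 - <<'E'
from cell import manip, eyes
import cv2
for n in("scene","top"):
    cv2.imwrite(f"pics/{n}0.png",eyes.capture(n)[:,:,::-1]); print(eyes.camera_params(n))
print(manip.read_state())
E
```

```text
{'fx': 459.60797006663574, 'fy': 459.60797006663574, 'cx': 320.568572741145, 'cy': 204.80850909816232, 'rvec': array([ 0.89373728, -2.44686889,  1.1450908 ]), 'tvec': array([0.46875058, 0.31594569, 0.83047191])}
{'fx': 511.21465887499664, 'fy': 511.21465887499664, 'cx': 323.9297736496564, 'cy': 198.68576826837887, 'rvec': array([ 2.15435142, -2.14247817,  0.16862242]), 'tvec': array([0.02200473, 0.61296891, 1.16769061])}
{'t': 0.1, 'joint_pos': array([-1.40010423e+00,  2.45750481e-01,  1.55890115e+00, -2.34307599e-05,
        1.33867420e+00, -1.74084895e-01]), 'qvel': array([-0.0010913 , -0.00115743, -0.00314881, -0.00197582,  0.00078268,
        0.00035451]), 'tau': array([ 1.38441114e-04, -4.30668068e+01, -3.27129614e+01, -1.93034493e-04,
        2.81624743e-03,  9.51696279e-06]), 'tcp_pos': array([ 0.2196146 , -0.61124533,  0.23028165]), 'ee_rot': array([-8.66610504e-04,  9.85177031e-01,  1.71538529e-01, -9.92873604e-06]), 'force': array([0.34792155, 0.01956495, 0.31424176]), 'torque': array([-0.02866163, -0.0261677 ,  0.01004452]), 'gripper_width': 0.08494212061105003}
```

View pics/scene0.png

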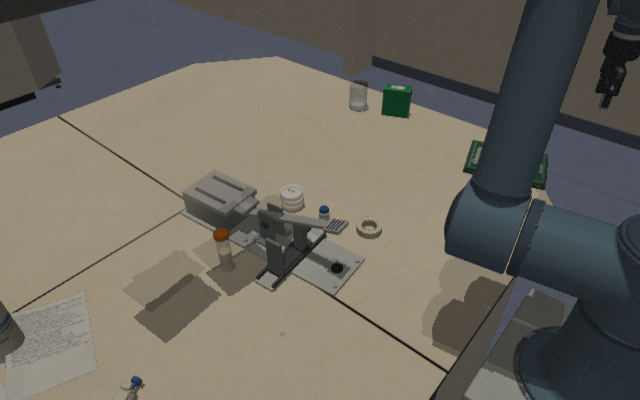

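View pics/top0.png

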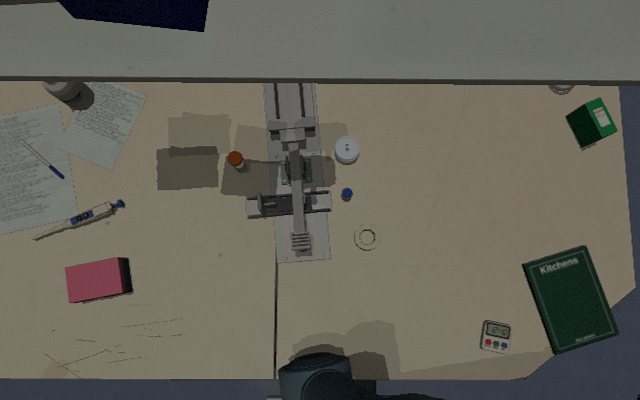

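The scene view shows the stand at about (270,235), with the tab at (275,258) and the pad at (335,226). The top view shows the bed at about (295,170), the pad at (301,241) and the tab near (262,203). I'll enlarge both.

```bash
python3 - <<'E'
import cv2,numpy as np
a=cv2.imread("pics/scene0.png")[165:295,175:385]; b=cv2.imread("pics/top0.png")[75:270,225:385]
cv2.imwrite("pics/s1.png",cv2.resize(cv2.convertScaleAbs(a,alpha=1.3),None,fx=3.8,fy=3.8,interpolation=cv2.INTER_CUBIC))
cv2.imwrite("pics/t1.png",cv2.resize(cv2.convertScaleAbs(b,alpha=1.5),None,fx=3,fy=3,interpolation=cv2.INTER_CUBIC))
E
cat > h.py <<'E'
import numpy as np,cv2
from cell import eyes
def cam(n):
    p=eyes.camera_params(n);K=np.array([[p['fx'],0,p['cx']],[0,p['fy'],p['cy']],[0,0,1]])
    return K,cv2.Rodrigues(p['rvec'])[0],np.array(p['tvec']).ravel()
def ray(n,uv,z):
    K,R,t=cam(n);c=-R.T@t;d=R.T@np.linalg.solve(K,[*uv,1]);return c+d*(z-c[2])/d[2]
def proj(n,p):
    K,R,t=cam(n);q=K@(R@np.array(p)+t);return q[:2]/q[2]
E
```

```text
(no output)
```

View pics/s1.png

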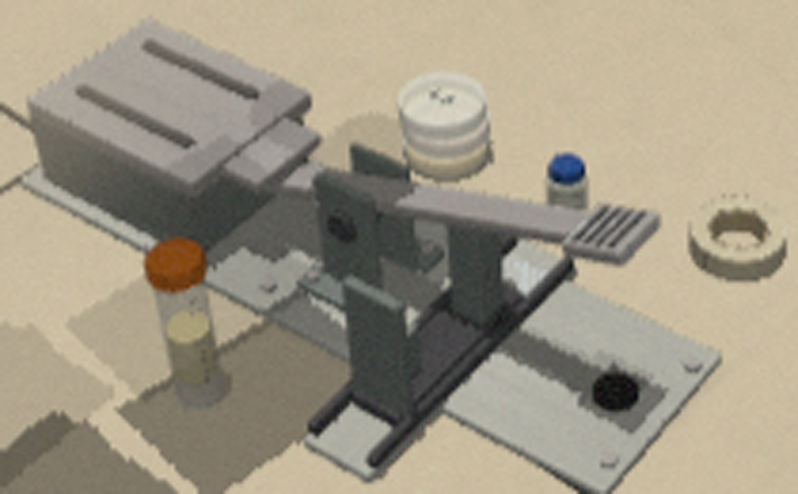

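View pics/t1.png

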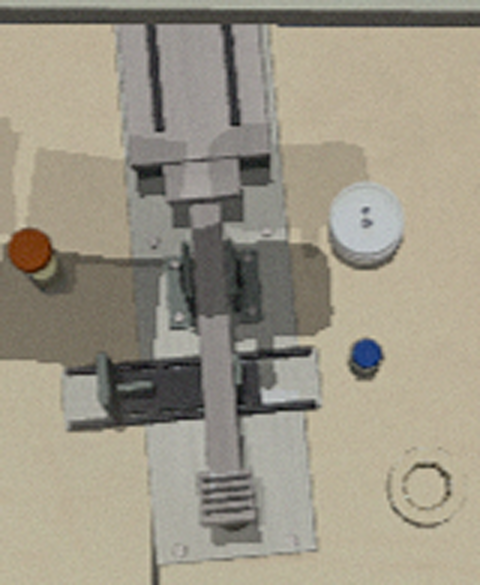

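The scene crop shows the tab plate (345–410, 275–420), pad corners at about (560–660, 203–262), the rest (615,391) and the post under the lever. In the top crop the tab's top runs from (100,355) to (110,410), pad at (228,498), bed front corners (158,566) and (315,549). The orange-capped tube is left of the bed, away from the tab.

Run:
```python
from h import *
T=lambda u,v:(225+u/3,75+v/3)
S=lambda u,v:(175+u/3.8,165+v/3.8)
np.set_printoptions(precision=4,suppress=True)
A=ray("top",T(158,566),.008);B=ray("top",T(315,549),.008)
print("front",A,B)
print("front scene",ray("scene",S(605,493),.008),ray("scene",S(720,357),.008))
r=ray("scene",S(615,391),.014);print("rest",r)
far=ray("top",T(118,25),.008),ray("top",T(272,25),.008);print("edges",far)
for n,e in(("L",(A,far[0])),("R",(B,far[1]))):
    d=e[1]-e[0];print(n,"yaw",np.arctan2(d[1],d[0]))
d=A-B;print("yaw front",np.arctan2(-d[0],d[1]))
print("pad top",ray("top",T(228,500),.138),"scene",ray("scene",S(612,232),.138))
print("tab top ends",ray("top",T(100,353),.105),ray("top",T(110,410),.105),"scene",ray("scene",S(347,280),.105),ray("scene",S(408,310),.105))
```

```text
front [0.4601 0.1353 0.008 ] [0.4743 0.0098 0.008 ]
front scene [0.4579 0.1398 0.008 ] [0.47   0.0147 0.008 ]
rest [0.4979 0.0811 0.014 ]
edges (array([0.9125, 0.1773, 0.008 ]), array([0.9135, 0.0474, 0.008 ]))
L yaw 0.09243640615003271
R yaw 0.08551549783062631
yaw front 0.11231754053298512
pad top [0.5048 0.0753 0.138 ] scene [0.5023 0.082  0.138 ]
tab top ends [0.6168 0.174  0.105 ] [0.5736 0.1655 0.105 ] scene [0.6119 0.1781 0.105 ] [0.5699 0.1733 0.105 ]
```

```bash
python3 -m crank '[[0.018,0.042,0.004,0,0,-0.013,1],[0.018,0.042,0.004,0,0,-0.013,1],[0.018,0.042,0.004,0,0,-0.013,1],[0.018,0.042,0.004,0,0,-0.013,1],[0.018,0.042,0.004,0,0,-0.013,1],[0.018,0.042,0,0,0,-0.013,1],[0.018,0.042,0,0,0,-0.013,1],[0.018,0.042,0,0,0,-0.013,1],[0.018,0.042,0,0,0,-0.013,1],[0.018,0.042,0,0,0,-0.013,1],[0.018,0.042,0,0,0,-0.013,1],[0.018,0.042,0,0,0,-0.013,1],[0.018,0.042,0,0,0,-0.013,1],[0.018,0.042,0,0,0,-0.013,1],[0.018,0.042,0,0,0,-0.013,1],[0.018,0.042,0,0,0,-0.013,1],[0.018,0.042,0,0,0,-0.013,1],[0.018,0.042,0,0,0,-0.013,1],[0.018,0.042,0,0,0,-0.013,1],[0.018,0.042,0,0,0,-0.013,1]]' 40
```

```text
t: 2.1
tcp_pos: [0.5806, 0.2637, 0.2415]
ee_rot: [-0.004, 0.999, 0.032, -0.001]
force: [0.8, -0.7, 0.0]
gripper_width: -0.0002
```

```bash
python3 -m crank '[[0.005,-0.015,0,0,0,0.013,1],[0.005,-0.015,-0.02,0,0,0.013,1],[0.003,-0.006,-0.04,0,0,0,1],[0,0,-0.04,0,0,0,1],[0,0,-0.03,0,0,0,1],[0,0,-0.02,0,0,0,1],[0,0,0,0,0,0,1],[0,0,0,0,0,0,1]]'
python3 - <<'E'
from h import *
from cell import manip
T=[cv2.convertScaleAbs(eyes.capture(n)[:,:,::-1],alpha=1.4) for n in("scene","top")]
a=cv2.resize(T[0][165:295,175:365],None,fx=3,fy=3,interpolation=2);b=cv2.resize(T[1][120:250,225:355],None,fx=3,fy=3,interpolation=2)
b=b[:a.shape[0]];a=a[:,:400]
cv2.imwrite("pics/c2.png",np.hstack([a,b]));s=manip.read_state();print(s['tcp_pos'],s['ee_rot'],s['force'])
E
```

```text
t: 2.9
tcp_pos: [0.5924, 0.2334, 0.0828]
ee_rot: [-0.004, 0.999, 0.051, -0.003]
force: [0.5, 0.7, 1.4]
gripper_width: -0.0001
[0.59280008 0.23356463 0.08362583] [-0.00403739  0.99871097  0.05055314 -0.00211551] [ 0.85252511  0.20519128 -0.88508263]
```

View pics/c2.png

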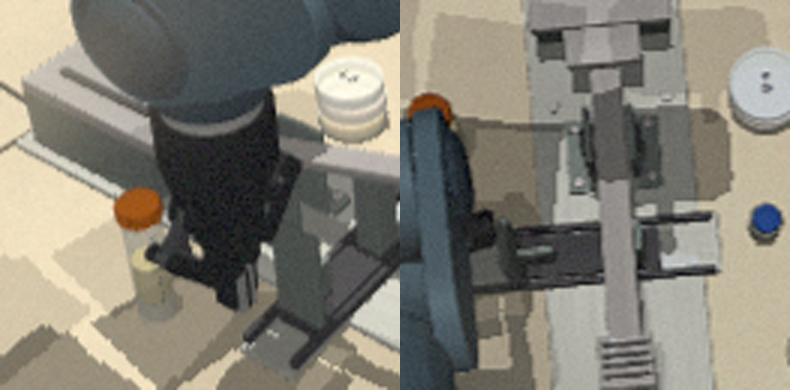

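The closed fingers sit just left of the tab, at the same level along the stand. The open linkage sticks out in the push direction, so I'll rise, turn the gripper 90° so it can't overhang the lever, and come back down.

```bash
python3 -m crank '[[0,0,0.03,0,0,0.04,1],[0,0,0.03,0,0,0.14,1],[0,0,0.01,0,0,0.145,1],[0,0,0,0,0,0.145,1],[0,0,0,0,0,0.145,1],[0,0,0,0,0,0.145,1],[0,0,0,0,0,0.145,1],[0,-0.003,0,0,0,0.145,1],[0,-0.003,0,0,0,0.145,1],[0,-0.003,0,0,0,0.145,1],[0,-0.003,0,0,0,0.145,1],[0,0,0,0,0,0.07,1],[0,0,0,0,0,0,1]]'
python3 -c "
from cell import manip;from scipy.spatial.transform import Rotation as R;s=manip.read_state();print(s['joint_pos'],R.from_quat(s['ee_rot'],scalar_first=True).as_matrix().round(3))"
```

```text
t: 4.3
tcp_pos: [0.6041, 0.2242, 0.1857]
ee_rot: [0.001, 0.656, 0.755, 0.016]
force: [-0.3, 0.4, -0.1]
gripper_width: -0.0001
[0.17206179 0.25739891 1.62949491 0.02041798 1.22873676 0.02518033] [[-0.14   0.99   0.022]
 [ 0.99   0.14   0.023]
 [ 0.02   0.025 -0.999]]
```

```bash
python3 -m crank '[[-0.005,-0.004,-0.02,-0.012,0.011,-0.02,1],[-0.005,-0.004,-0.02,-0.011,0.011,-0.02,1],[0,0,-0.02,0,0,-0.01,1],[0,0,-0.02,0,0,0,1],[0,0,-0.015,0,0,0,1],[0,0,0,0,0,0,1],[0,0,0,0,0,0,1]]'
```

```text
t: 5.0
tcp_pos: [0.5896, 0.2148, 0.0818]
ee_rot: [-0.0, 0.679, 0.734, -0.003]
force: [0.8, -0.1, 0.1]
gripper_width: 0.0
```

```bash
python3 -m crank '[[0.002,-0.006,0,0,0,0,1],[0.002,-0.006,0,0,0,0,1],[0.001,-0.005,0,0,0,0,1],[0.001,-0.005,0,0,0,0,1],[0,0,0,0,0,0,1]]'; python3 -m crank '[[0.001,-0.008,0,0,0,0,1],[0.001,-0.008,0,0,0,0,1]]';python3 -m crank '[[0.001,-0.008,0,0,0,0,1],[0.001,-0.008,0,0,0,0,1]]'
```

```text
t: 5.5
tcp_pos: [0.5985, 0.1907, 0.0852]
ee_rot: [0.002, 0.679, 0.734, -0.001]
force: [-0.0, -0.0, -0.7]
gripper_width: -0.0002
t: 5.7
tcp_pos: [0.6001, 0.1752, 0.0854]
ee_rot: [0.001, 0.679, 0.734, -0.001]
force: [-1.4, 2.8, -0.1]
gripper_width: 0.0002
t: 5.9
tcp_pos: [0.6018, 0.1584, 0.0854]
ee_rot: [0.0, 0.679, 0.734, -0.001]
force: [-0.5, 2.5, 0.8]
gripper_width: -0.0001
```

```bash
python3 -m crank '[[0,-0.008,0,0,0,0,1],[0,-0.006,0,0,0,0,1]]'; for i in 1 ; do python3 -m crank '[[0,-0.004,0,0,0,0,1]]';python3 -m crank '[[0,-0.004,0,0,0,0,1]]';python3 -m crank '[[0,-0.003,0,0,0,0,1]]';python3 -m crank '[[0,-0.003,0,0,0,0,1]]'; done
```

```text
t: 6.1
tcp_pos: [0.6027, 0.1444, 0.0857]
ee_rot: [-0.0, 0.68, 0.733, 0.002]
force: [0.8, 25.6, -0.7]
gripper_width: 0.0001
t: 6.2
tcp_pos: [0.6027, 0.1445, 0.0859]
ee_rot: [-0.004, 0.681, 0.732, 0.006]
force: [1.6, 29.9, -2.0]
gripper_width: 0.0002
t: 6.3
tcp_pos: [0.6027, 0.1448, 0.0859]
ee_rot: [-0.006, 0.681, 0.732, 0.01]
force: [2.1, 20.7, -1.5]
gripper_width: -0.0001
t: 6.4
tcp_pos: [0.6027, 0.1451, 0.086]
ee_rot: [-0.008, 0.681, 0.732, 0.013]
force: [2.1, 12.4, -3.3]
gripper_width: 0.0002
t: 6.5
tcp_pos: [0.6028, 0.1451, 0.086]
ee_rot: [-0.01, 0.681, 0.732, 0.016]
force: [2.4, 13.7, -0.7]
gripper_width: -0.0003
```

The push met a hard stop at y≈0.144. I'll back off and look to see whether that is the home position.

```bash
python3 -m crank '[[-0.001,0.015,0,0,0,0,1],[-0.002,0.03,0,0.01,0,0,1],[-0.002,0.03,0.02,0.02,0,0,1],[0,0.04,0.04,0,0,0,1],[0,0.04,0.04,0,0,0,1],[0,0.02,0.03,0,0,0,1],[0,0,0,0,0,0,1]]'
python3 - <<'E'
from h import *
T=[cv2.convertScaleAbs(eyes.capture(n)[:,:,::-1],alpha=1.4) for n in("scene","top")]
a=cv2.resize(T[0][165:295,235:365],None,fx=3,fy=3,interpolation=2);b=cv2.resize(T[1][120:250,225:355],None,fx=3,fy=3,interpolation=2)
cv2.imwrite("pics/c3.png",np.hstack([a,b]))
E
```

```text
t: 7.2
tcp_pos: [0.5959, 0.3164, 0.213]
ee_rot: [-0.019, 0.682, 0.731, 0.024]
force: [0.9, -0.1, 0.2]
gripper_width: -0.0
```

View pics/c3.png

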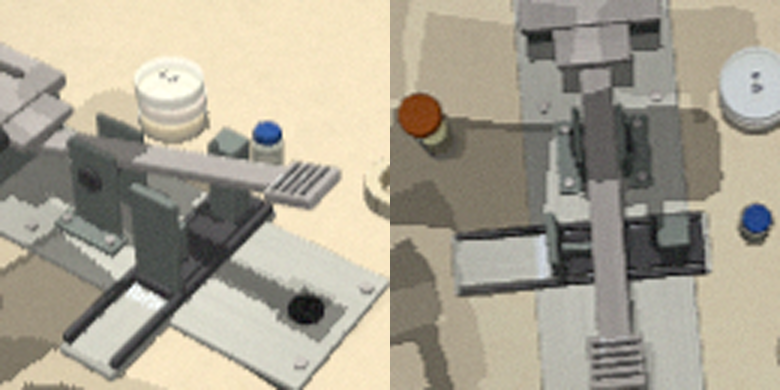

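Safety stop: the post (top at 672,230 in the right half) stands clear on the far side of the lever. The tab (555,248) is close beside the lever and nothing else has moved. I'll check the travel in numbers.

Run:
```python
from h import *
from cell import manip
from scipy.spatial.transform import Rotation as R
np.set_printoptions(precision=4,suppress=True)
C=lambda u,v:(225+(u-390)/3,120+v/3); D=lambda u,v:(235+u/3,165+v/3)
o=np.array([.496,.077]);a=.09
def st(p): d=p[:2]-o;return np.array([d[0]*np.cos(a)+d[1]*np.sin(a),-d[0]*np.sin(a)+d[1]*np.cos(a)])
print("post",st(ray("top",C(673,229),.09)),st(ray("scene",D(229,140),.09)))
print("tab", st(ray("top",C(552,240),.105)),"before",st(ray("top",(225+105/3,75+381/3),.105)))
p=ray("top",C(617,370),.138);print("pad",p,ray("scene",D(304,185),.138), "rest",ray("scene",D(306,308),.014))
print(R.from_quat(manip.read_state()['ee_rot'],scalar_first=True).as_matrix())
```

```text
post [ 0.1114 -0.0509] [ 0.1085 -0.0481]
tab [0.1084 0.0405] before [0.1074 0.0834]
pad [0.5012 0.0759 0.138 ] [0.5006 0.0831 0.138 ] rest [0.4981 0.0803 0.014 ]
[[-0.0665  0.9978 -0.003 ]
 [ 0.9961  0.0666  0.0574]
 [ 0.0575  0.0008 -0.9983]]
```

The stop is fully home: the post is at y≈-50 mm and the tab moved about 43 mm. Next I'll move over the pad.

```bash
python3 -m crank '[[-0.008,-0.02,0,-0.01,0,0,1],[-0.014,-0.038,0,-0.01,0,0,1],[-0.014,-0.038,0,-0.012,0,0,1],[-0.014,-0.038,0,-0.012,0,0.01,1],[-0.014,-0.038,0,-0.012,0,0,1],[-0.014,-0.036,0,0,0,0.01,1],[-0.008,-0.02,0,0,0,0,1],[0,0,-0.01,0,0,0,1],[0,0,-0.01,0,0,0,1],[0,0,0,0,0,0,1]]'
```

```text
t: 8.3
tcp_pos: [0.4921, 0.0675, 0.1643]
ee_rot: [-0.01, 0.68, 0.733, -0.017]
force: [0.7, -0.3, -0.0]
gripper_width: -0.0
```

```bash
python3 -m crank '[[0.007,0.006,0,0.006,-0.02,0,1],[0.006,0.005,0,0.005,-0.018,0,1],[0,0,0,0,0,0,1]]';  python3 -m crank '[[0,0,-0.008,0,0,0,1],[0,0,-0.008,0,0,0,1],[0,0,-0.006,0,0,0,1]]'; python3 -m crank '[[0,0,-0.01,0,0,0,1],[0,0,-0.01,0,0,0,1]]'
```

```text
t: 8.6
tcp_pos: [0.5062, 0.0813, 0.1628]
ee_rot: [-0.0, 0.679, 0.734, 0.001]
force: [-0.7, -0.4, 1.2]
gripper_width: 0.0001
t: 8.9
tcp_pos: [0.5075, 0.0824, 0.1408]
ee_rot: [0.001, 0.678, 0.735, 0.002]
force: [0.9, -0.1, -0.4]
gripper_width: 0.0002
t: 9.1
tcp_pos: [0.5079, 0.0823, 0.1201]
ee_rot: [0.001, 0.678, 0.735, 0.002]
force: [-1.2, 0.3, 3.2]
gripper_width: 0.0001
```

```bash
python3 -m crank '[[-0.001,0,-0.01,0,0,0,1],[-0.001,0,-0.01,0,0,0,1]]'; python3 -m crank '[[-0.001,0,-0.01,0,0,0,1],[-0.001,0,-0.01,0,0,0,1],[-0.001,0,-0.01,0,0,0,1]]'; python3 -m crank '[[-0.001,0,-0.01,0,0,0,1],[-0.001,0,-0.01,0,0,0,1]]';python3 -m crank '[[0,0,-0.008,0,0,0,1],[0,0,-0.006,0,0,0,1]]'
```

```text
t: 9.3
tcp_pos: [0.5055, 0.0821, 0.0984]
ee_rot: [0.001, 0.678, 0.735, 0.002]
force: [-3.3, 0.6, 3.6]
gripper_width: -0.0002
t: 9.6
tcp_pos: [0.5031, 0.0819, 0.066]
ee_rot: [0.002, 0.678, 0.735, 0.003]
force: [2.2, 0.6, 3.7]
gripper_width: -0.0003
t: 9.8
tcp_pos: [0.503, 0.0818, 0.0453]
ee_rot: [0.004, 0.678, 0.735, 0.005]
force: [1.4, -0.0, 2.9]
gripper_width: -0.0004
t: 10.0
tcp_pos: [0.5046, 0.0816, 0.0317]
ee_rot: [0.005, 0.678, 0.735, 0.005]
force: [-6.6, 4.8, 30.3]
gripper_width: 0.0002
```

```bash
python3 -m crank '[[0,0,-0.003,0,0,0,1],[0,0,-0.003,0,0,0,1]]'
python3 - <<'E'
from h import *
from cell import manip
T=[cv2.convertScaleAbs(eyes.capture(n)[:,:,::-1],alpha=1.4) for n in("scene","top")]
a=cv2.resize(T[0][165:295,175:365],None,fx=2.5,fy=2.5,interpolation=2);b=cv2.resize(T[1][120:250,240:365],None,fx=2.5,fy=2.5,interpolation=2)
cv2.imwrite("pics/c4.png",np.hstack([a,b]));s=manip.read_state();print(s['t'],s['tcp_pos'],s['force'])
for i in range(6): eyes.capture("top")
s=manip.read_state();print(s['t'],s['tcp_pos'],s['force'])
E
```

```text
t: 10.2
tcp_pos: [0.5052, 0.0829, 0.0304]
ee_rot: [0.002, 0.678, 0.735, 0.004]
force: [-17.2, 0.3, 40.1]
gripper_width: 0.0002
10.3 [0.50507982 0.08296046 0.03042844] [-15.70597675   1.49209308  34.70551674]
10.6 [0.50506778 0.082923   0.03047207] [-14.57982144   0.2979253   33.56666551]
```

View pics/c4.png

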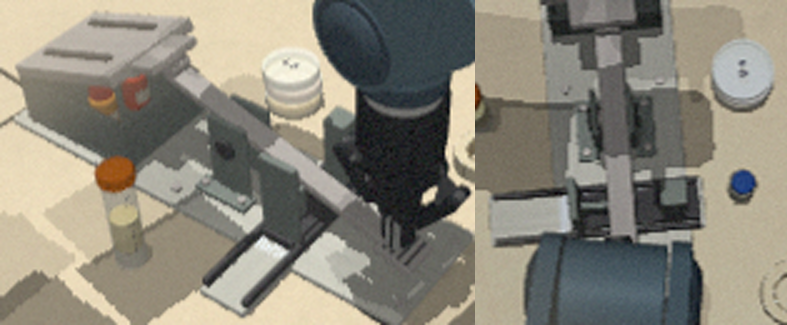

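```bash
python3 -m crank '[[-0.002,0,-0.002,0,0,0,1]]'; python3 -m crank '[[-0.001,0,-0.002,0,0,0,1]]'
python3 - <<'E'
from cell import manip,eyes
for i in range(8): eyes.capture("scene")
s=manip.read_state();print(s['t'],s['tcp_pos'],s['force'],s['qvel'].round(4))
E
```

```text
t: 10.7
tcp_pos: [0.5044, 0.083, 0.031]
ee_rot: [0.003, 0.678, 0.735, 0.005]
force: [-2.0, -1.8, 18.5]
gripper_width: -0.0001
t: 10.8
tcp_pos: [0.5046, 0.0829, 0.0311]
ee_rot: [0.003, 0.678, 0.735, 0.005]
force: [-5.4, -0.9, 18.3]
gripper_width: 0.0
11.2 [0.50458202 0.08284648 0.03101153] [-5.32907613 -0.15008989 21.59695997] [ 0.0022 -0.0013  0.0006  0.0005 -0.0013  0.0011]
```

```bash
python3 -c "from cell import manip;print(manip.finish_job())"
```

```text
the job is handed in; nothing more can be done
None
```

The well is open and the job is handed in at about 11 s on the robot's clock. The arm is still holding the lever's long end down on its rubber rest.

- **Safety stop:** I pushed the tab with the closed fingertips until it met a hard stop. The pictures then put the post 48–51 mm to the far side of the lever, where fully home is 50 mm. The tab itself had moved about 43 mm.
- **Lever:** I pressed the pad down until the force jumped to about 30 N on the rest. I briefly reached about 40 N at the fingertip, then eased off. At hand-in it was steady at about 22 N with the fingertip at z = 0.031 m, which puts the pad centre near 27 mm, as expected on the rest.
- **Last picture:** It was taken just before I eased the force. The flap is raised and the well's contents show. The lever is in its fulcrum, and the tube, vial and petri dishes appear where they were. The tape roll is only partly in view, but the part that shows is in place.

No check failed. The two camera views differed by up to about 8 mm on the positions of the pad and tab, which did not affect the pushes.

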